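Open the paddle-latched cutter chest

TASK

Get at the router cutters: lift the red paddle in front of the chest gently until you feel it come up against its stop, which draws the hidden bolt clear, and leave it up; then take the black grip bar on the lid, swing the lid open until it stands about upright by itself, and let go. Do not force the paddle against its stop or wrench at the lid (no more than 20 N), do not fling the lid or let it slam, and leave the glue bottle, the clamp block and the spanner where they are.

Things in the scene. Friction and masses are not known exactly. Their poses are not given: they have to be found in the camera images.
- chest: Sage-green steel chest, 150 mm deep (its x) by 260 mm wide (its y), walls 85 mm high, heavy and fixed. Origin: centre of its underside on the bench; x points from the front (paddle side, towards the robot) to the hinge side, y to its left, z up; turned by up to 18 degrees.
- lid (a joint): Lid angle, rad: 0 shut, 1.57 upright, 1.75 end stop. Opens upward about the far (+x) top edge of the chest. Lid 150 by 260 by 10 mm, about 0.6 kg; a stiff friction hinge holds it wherever it is left. With the bolt clear, raising it takes about 7 to 10 N at its grip bar; if it does not give at that, the bolt is still engaged.
- lid_hinge (a point): Point on the lid's hinge axis, in the middle of the chest's width, at the underside of the lid 85 mm above the bench; the axis runs along the chest's y. Its axes turn with the lid (shut: same as the chest's).
- latch_pivot (a point): Fixed point on the paddle's pivot axis (along the chest's y), 94 mm above the bench, 5 mm in front of the chest. The front end of the paddle lifts about it against friction, about 4 to 8 N at the bar, and stays where it is left. It meets a firm rubber stop (8 N per mm at the bar) at 0.35 to 1.05 rad; where differs each time and is hidden. The bolt is clear only in the last 6 mm of bar travel.
- paddle_grip (a point): Centre of the paddle's red grip bar: along the chest's y, 52 mm long over its flat ends, 16 mm thick, at rest 58 mm in front of the pivot and 2 mm above it, 96 mm above the bench, 26 mm clear of the dark latch housing (44 mm wide) behind and below it, free air at both ends, below and in front. Pinched across its two ends from above it can turn between the pads.
- glue: Bystander: yellow glue bottle with orange cap, 54 mm diameter, 150 mm tall, standing to the left or right of the chest; origin at the centre of its foot.
- clamp: Bystander: dark wooden block 110 by 60 by 35 mm with a steel toggle clamp and red handle on it, 110 mm high in all, standing on the other side; origin at the centre of its underside.
- spanner: Bystander: steel spanner 170 mm long lying flat on the bench, front right of the chest; origin on its underside.
- latch_stop: Hidden in the latch housing: the rubber stop that the bolt meets when the paddle is fully lifted; 20 N at the grip bar loads it with about 30 N. Origin same as the chest's.
- lid_grip (a point): Centre of the lid's black grip bar: along the chest's y, 52 mm long over its flat ends, 16 mm thick, 32 mm above the lid's top on two thin posts (127 mm above the bench when shut), 20 mm behind the lid's front edge, 130 mm in front of and 42 mm above the hinge axis. Pinched across its two ends from above it can turn between the pads. Axes turn with the lid.
- strike: Hidden under the lid: the steel hook that the bolt holds down until it is drawn clear. Origin on the lid hinge.

How it is judged:
By the outcome, as a careful person would: the job done as asked, in the order asked, and still so for the second after the job is handed in, with the robot touching nothing.
It also fails if it takes over 72 s, if anything falls off the work surface, if the arm or the gripper's body presses on something with over 40 N, if the wrist force passes 120 N, or if a joint passes its speed limit or range.

ROBOT

A 6-joint arm with a two-finger parallel gripper is mounted at the origin on the work surface. World frame = base frame: x ahead of the robot, y to its left, z up, the work surface at z = 0. Lengths are in m, angles in rad, forces in N, time in s.
With the tool pointing down it reaches from about 0.325 to 0.925 m from the base axis. Payload 3.1 kg.
Tool frame: the origin (TCP) lies on the centre line of the jaws, within the pads' length; the fingertips stand 17 mm ahead of it and the grasp point (between the pads) lies 2 mm behind it; x points along the fingers, z is the direction in which the jaws open and shut, and the axes are right-handed (so a half turn about x gives the same grasp; the last joint's range is limited). The gripper opens to 85 mm and grips with 20 to 120 N. Pads are 22 mm wide; open, the fingers measure 114 mm over their backs; the gripper's body (76 mm by 85 mm) begins 54 mm behind the grasp point. The pads swing forward as they close: fully open they stand 13 mm farther back than shut.
Start: joints at [1.074, 0.217, 1.613, -0, 1.311, -0.112], TCP at [0.235, 0.579, 0.248] pointing down, gripper open.
Joint ranges: [-2.75, 2.75], [-0.78, 2.1], [0.31, 2.55], [-1.13, 4.27], [0.13, 2.63], [-2.58, 2.58]. Speed limits (rad/s): [2.79, 2.79, 3.14, 3.14, 3.14, 3.14].

INTERFACE

Orientations are given as a 3x3 rotation matrix whose columns are the frame's x, y, z axes.
In Python, from cell import sensors, optics, ticket, finder gives the robot as it stands. The module is installed in compiled form; this text tells all that it offers.
- The arm moves only by the shell command python3 -m jog 'ROWS' [FORCE]. ROWS is JSON, a list of rows, each a list of 5 numbers: the closure, from 0 (fully open) to 1 (shut), then the shift along the world's x, y, z in cm, then the turn about the world's z in rad. In form: [[grip, x, y, z, spin], ...]. A call has 1 to 12 rows; each row is the pose to reach, as a shift and turn from the pose measured when the call began; what a row does not reach only later rows make up. A row lasts 1/8 s, in which the tool goes at most 62.5 mm and 10.7 degrees, less where a joint would pass 70% of its speed; a pose out of reach is approached as far as the arm can. A call with a gripper value outside its range is refused whole. The fingers move at their own pace and stop on an object; FORCE is the grip in N (left out, the last holds). Time passes only in rows, so rows that repeat a pose let the fingers close. It gives the time, the measured TCP pose, the force and the opening at its end, in the units of the state.
- sensors.get_obs(): the state, without advancing time (a new reading comes with each control period).
- optics.camera(name): name is "scene" or "top" or "wrist"; returns (picture, depth): 480x640x3 uint8, red, green, blue; 480x640 float32, m along the optical axis (not along the pixel's ray), 0 where there is no reading.
- optics.camera_info(name): a dict with "K" (3x3 intrinsics, pixels), "k1" (the pictures are not rectified: a ray, as slopes to the right and down, at radius r is drawn at 1 + k1 r^2 times it, then the intrinsics apply), "rvec" (rotation vector, rad) and "tvec" (3), from world to camera coordinates, as OpenCV has them; the wrist camera has in their place "tool_from_camera" (4x4, takes a point from camera to tool coordinates, whose origin is the TCP and whose axes are the tool frame's). Camera axes: x right, y down, z forward; pixel columns grow to the right and rows downward; lengths in m; the calibration is good to about 2 mm. A picture is of the moment at which its call begins: read the wrist's pose just before it. camera_info takes no time and is no camera call.
- ticket.hand_in(): hands the job in, once; it reports no verdict.
Trained networks look in the newest picture that a camera, given by its name, has taken for a name from the list of things; names that differ only in an ending like _2 or _b are one class to them, and where a whole thing is asked for, a point or a joint stands for the part that bears it (a point fixed in the world has none). Each returns a list of dicts, best first, with "score" (0 to 1); they miss things now and then, are a little off and sometimes report something else, mostly with a low value. They report only what shows in the picture. A call takes as long as a camera call.
- finder.look_for(camera, name): "bbox" ([left, top, right, bottom] in pixels, round what is visible of it).
The state is a dict: "clock": time; "joints": joint angles; "joint_velocities": joint speeds; "tau": joint torques, N m; "tool_pos": TCP position; "orientation": TCP orientation; "wrist_force": force on the tool from outside, world axes, zero at the start; "wrist_torque": the same for the moment, N m; "grip_width": opening from 0.0 (shut) to 1.0 (fully open).
Only numpy, scipy, OpenCV 4.12 (cv2) and the standard library are available. Lean on these libraries where they do the work, as an engineer would, in place of code of your own. Each camera call takes 0.05 s, during which the arm holds its last target. There are 200 camera calls.

## Working session

There is one attempt and no reset: what is moved stays moved. The work goes in short steps, Python scripts to look and compute and a shell command to move; the robot and the scene stay as the last step left them, time stands still between calls to the robot, and variables do not carry over. Pictures are saved under pics/ and viewed, about 8 in all and at most 12, crops included, and the job is handed in when it is done.

```bash
mkdir -p pics; cat > h.py <<'E'
import numpy as np, cv2
from cell import sensors, optics, finder
def pose(name):
    i=optics.camera_info(name)
    K=np.array(i["K"]);k1=i["k1"]
    if name=="wrist":
        o=sensors.get_obs();T=np.eye(4);T[:3,:3]=o["orientation"];T[:3,3]=o["tool_pos"]
        W=T@np.array(i["tool_from_camera"])
    else:
        R=cv2.Rodrigues(np.array(i["rvec"],float))[0];W=np.eye(4);W[:3,:3]=R.T;W[:3,3]=-R.T@np.array(i["tvec"]).ravel()
    return K,k1,W
def shoot(name,fn=None):
    P=pose(name);im,d=optics.camera(name)
    if fn: cv2.imwrite("pics/"+fn,im[:,:,::-1])
    return im,d,P
def cloud(d,P):
    K,k1,W=P;v,u=np.mgrid[:480,:640]
    pts=cv2.undistortPoints(np.stack([u,v],-1).reshape(-1,1,2).astype(np.float64),K,np.array([k1,0,0,0.])).reshape(480,640,2)
    c=np.dstack([pts*d[...,None],d]);w=c@W[:3,:3].T+W[:3,3];w[d==0]=np.nan
    return w
E
python3 - <<'E'
from h import *
np.set_printoptions(precision=4,suppress=True)
o=sensors.get_obs();print(o)
for n in("scene","top"):
    im,d,P=shoot(n,n+"0.png");w=cloud(d,P);np.save(n+".npy",w);np.save(n+"im.npy",im)
    print(n,P[2][:3,3])
    for t in("chest","paddle_grip","lid_grip","glue","clamp","spanner"):
        for r in finder.look_for(n,t)[:2]:
            b=np.array(r["bbox"]);c=((b[:2]+b[2:])/2).astype(int);print(t,round(r["score"],2),b.round(),w[min(c[1],479),min(c[0],639)])
E
```

```text
{'clock': 0.0, 'joints': array([ 1.0738,  0.2178,  1.6149, -0.    ,  1.3113, -0.1123]), 'joint_velocities': array([-0.0001,  0.0001,  0.0008, -0.0015,  0.0009,  0.0001]), 'tau': array([ -0.0015, -39.6864, -30.3842,  -0.0005,   0.01  ,  -0.    ]), 'tool_pos': array([0.2342, 0.5786, 0.247 ]), 'orientation': array([[-0.0012, -0.9269,  0.3753],
       [-0.0021,  0.3753,  0.9269],
       [-1.    ,  0.0003, -0.0024]]), 'wrist_force': array([ 0.4412, -0.3281, -0.1527]), 'wrist_torque': array([-0.0195,  0.0286,  0.0346]), 'grip_width': 1.0011027669067216}
scene [0.8876 0.0305 0.7496]
chest 0.75 [220. 194. 397. 346.] [ 0.5662 -0.0019  0.0928]
chest 0.57 [311. 194. 345. 230.] [0.4539 0.0283 0.0979]
paddle_grip 0.59 [313. 193. 347. 230.] [0.4539 0.0318 0.098 ]
lid_grip 0.63 [219. 212. 392. 331.] [ 0.5713 -0.0065  0.0956]
glue 0.78 [176. 201. 213. 265.] [ 0.5072 -0.2001  0.1025]
clamp 0.74 [395. 275. 435. 369.] [0.6375 0.1757 0.054 ]
spanner 0.66 [245. 141. 278. 202.] [ 0.2966 -0.117   0.008 ]
top [0.3728 0.007  0.8603]
chest 0.9 [245. 136. 417. 284.] [0.5393 0.0008 0.0955]
paddle_grip 0.56 [298. 236. 333. 288.] [0.4525 0.0299 0.0994]
lid_grip 0.8 [249. 140. 418. 257.] [ 0.5597 -0.0032  0.0958]
glue 0.63 [434. 219. 478. 260.] [ 0.4811 -0.1979  0.1111]
clamp 0.71 [215. 126. 252. 202.] [0.6395 0.1746 0.0554]
spanner 0.67 [387. 312. 415. 406.] [ 0.2858 -0.1153  0.0071]
spanner 0.37 [433. 221. 480. 257.] [ 0.481  -0.1995  0.1113]
```

```bash
python3 - <<'E'
from h import *
np.set_printoptions(precision=4,suppress=True)
a=cv2.imread("pics/top0.png")[110:420,190:500];b=cv2.imread("pics/scene0.png")[120:380,160:450]
cv2.imwrite("pics/c0.png",np.hstack([cv2.resize(a,(400,400)),cv2.resize(b,(400,400))]))
for n in("top","scene"):
    w=np.load(n+".npy");im=np.load(n+"im.npy").astype(int)
    r,g,bl=im[...,0],im[...,1],im[...,2]
    near=(w[...,0]>.38)&(w[...,0]<.68)&(abs(w[...,1])<.15)
    for lab,m in(("red",(r>110)&(g<70)&(bl<70)&near&(w[...,2]>.08)),("black bar",near&(w[...,2]>.115)),("lid",near&(abs(w[...,2]-.0955)<.004)&(g>r+5)&(g>60))):
        p=w[m]
        if len(p)<5: print(n,lab,len(p));continue
        rc=cv2.minAreaRect(p[:,:2].astype(np.float32)*1000)
        print(n,lab,len(p),p.mean(0),np.median(p,0),"rect",np.array(rc[0]).round(1),np.array(rc[1]).round(1),round(rc[2],1),p[:,2].min(),p[:,2].max())
E
```

```text
top red 872 [0.453  0.0272 0.1   ] [0.4528 0.0268 0.0994] rect [453.9  26.6] [50.9 60.1] 73.5 0.09418669460528784 0.10725110218281986
top black bar 325 [0.5089 0.0122 0.134 ] [0.509  0.0117 0.1344] rect [510.   12.2] [52.1 16.1] 75.1 0.12726794949939868 0.1394120178117615
top lid 10 [0.6123 0.0142 0.0967] [0.6025 0.0491 0.0967] rect [625.9   7.1] [196.6  58.6] 89.3 0.09502292675204527 0.09822880465020234
scene red 682 [0.4538 0.0283 0.0991] [0.4533 0.028  0.0985] rect [454.8  27.8] [50.9 61.8] 75.1 0.09467045474954461 0.10572803510857165
scene black bar 324 [0.5139 0.0125 0.1314] [0.5142 0.0128 0.1328] rect [511.6  12.4] [52.  16.7] 73.1 0.11502432932505102 0.13677545097752186
scene lid 11696 [ 0.5709 -0.0007  0.095 ] [ 0.5721 -0.0006  0.095 ] rect [564.5  -2.8] [259.7 150.5] 74.7 0.09151066444538591 0.09892907372785797
```

View pics/c0.png

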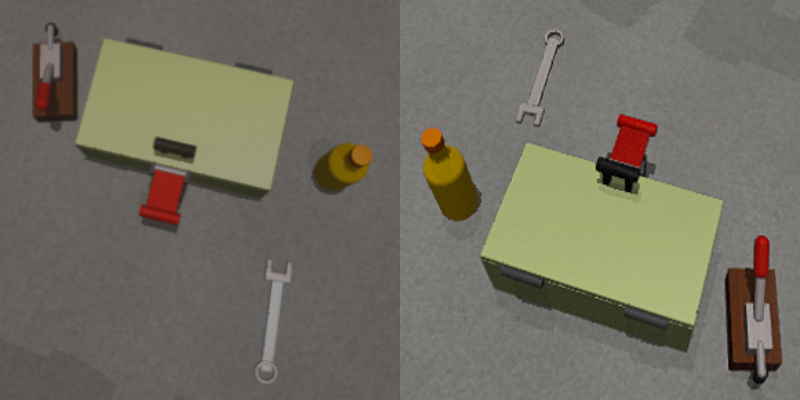

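```bash
python3 -m jog '[[0,2,-5.5,0,0.02],[0,4,-11,-0.5,0.04],[0,6,-16.5,-1,0.06],[0,8,-22,-1.5,0.08],[0,10,-27.5,-2,0.1],[0,12,-33,-2.5,0.12],[0,14,-38.5,-3,0.12],[0,16,-44,-3.5,0.12],[0,18,-49.5,-4,0.12],[0,19.8,-54.6,-5,0.12],[0,19.8,-54.6,-5,0.12],[0,19.8,-54.6,-5,0.12]]' 25
python3 - <<'E'
from h import *
np.set_printoptions(precision=4,suppress=True)
o=sensors.get_obs();print(o["clock"],o["tool_pos"],o["orientation"],o["wrist_force"])
im,d,P=shoot("wrist","w0.png");w=cloud(d,P);im=im.astype(int)
m=(im[...,0]>90)&(im[...,1]<70)&(im[...,2]<70)&(w[...,2]>.085)
p=w[m];print(len(p))
u=np.array([.966,-.259]);v=np.array([.259,.966]);q=p[:,:2]-o["tool_pos"][:2]
rc=cv2.minAreaRect(p[:,:2].astype(np.float32)*1000);print(rc)
a=q@u;b=q@v
for lo in np.arange(-.02,.05,.004):
    s=(a>=lo)&(a<lo+.004)
    if s.sum()>3: print(round(lo,3),s.sum(),np.percentile(b[s],[1,50,99]),np.percentile(p[s,2],[50,95]))
E
```

```text
clock: 2.2
tool_pos: [0.4324, 0.0335, 0.1984]
orientation: [[-0.0, -0.965, 0.263], [0.001, 0.263, 0.965], [-1.0, 0.001, 0.001]]
wrist_force: [-0.3, 1.2, -0.2]
grip_width: 1.0
2.2 [0.4324 0.0335 0.1984] [[-0.0004 -0.9649  0.2626]
 [ 0.0007  0.2626  0.9649]
 [-1.      0.0005  0.0006]] [-0.3219  1.1611 -0.1559]
3180
((454.7823486328125, 25.747661590576172), (50.31364440917969, 60.505367279052734), 72.326416015625)
-0.008 123 [-0.0254 -0.0184  0.0125] [0.1034 0.105 ]
-0.004 419 [-0.0252 -0.0003  0.024 ] [0.1044 0.1058]
0.0 277 [-0.0254  0.0039  0.0243] [0.1044 0.1054]
0.004 53 [-0.0254  0.0133  0.0235] [0.1017 0.1036]
0.008 108 [-0.0198  0.0113  0.0186] [0.0993 0.1002]
0.012 75 [-0.0199  0.0105  0.0187] [0.0993 0.1003]
0.016 46 [-0.02   -0.017   0.0184] [0.0992 0.1005]
0.02 155 [-0.0201 -0.0091  0.018 ] [0.0994 0.1006]
0.024 268 [-0.0202 -0.0003  0.018 ] [0.0994 0.1003]
0.028 267 [-0.0203 -0.0011  0.0182] [0.0995 0.1004]
0.032 264 [-0.0204 -0.0007  0.0183] [0.0994 0.1005]
0.036 254 [-0.0205 -0.0018  0.0183] [0.0994 0.1005]
0.04 262 [-0.0205 -0.0007  0.0184] [0.0994 0.1004]
0.044 253 [-0.0207 -0.0019  0.0185] [0.0994 0.1005]
0.048 256 [-0.0208 -0.0008  0.0182] [0.0995 0.1005]
```

```bash
python3 -m jog '[[0,0,-0.1,-2.5,0],[0,0,-0.1,-5,0],[0,0,-0.1,-7.5,0],[0,0,-0.1,-9.5,0],[0,0,-0.1,-10.3,0],[0,0,-0.1,-10.3,0],[0,0,-0.1,-10.3,0]]' 25; python3 -m jog '[[0.2,0,0,0,0],[0.3,0,0,0,0],[0.4,0,0,0,0],[0.6,0,0,0,0],[1,0,0,0,0],[1,0,0,0,0],[1,0,0,0,0]]' 25
```

```text
clock: 3.12
tool_pos: [0.4332, 0.0335, 0.0965]
orientation: [[0.002, -0.966, 0.26], [0.001, 0.26, 0.966], [-1.0, -0.002, 0.001]]
wrist_force: [-0.3, 0.6, 0.6]
grip_width: 0.998
clock: 4.0
tool_pos: [0.4335, 0.033, 0.0971]
orientation: [[0.002, -0.966, 0.26], [-0.0, 0.26, 0.966], [-1.0, -0.002, 0.0]]
wrist_force: [-1.8, -1.7, 5.7]
grip_width: 0.6
```

```bash
python3 -m jog '[[1,0,0,0.15,0],[1,0.02,0,0.3,0],[1,0.02,0,0.3,0]]'; python3 -m jog '[[1,0.02,0,0.2,0],[1,0.05,-0.01,0.4,0],[1,0.07,-0.02,0.6,0],[1,0.07,-0.02,0.6,0]]'
```

```text
clock: 4.38
tool_pos: [0.4335, 0.033, 0.0994]
orientation: [[0.002, -0.966, 0.26], [-0.0, 0.26, 0.966], [-1.0, -0.002, 0.0]]
wrist_force: [4.5, -1.2, -9.2]
grip_width: 0.597
clock: 4.88
tool_pos: [0.4339, 0.0328, 0.1055]
orientation: [[0.001, -0.966, 0.26], [-0.0, 0.26, 0.966], [-1.0, -0.001, 0.0]]
wrist_force: [2.0, -1.1, -7.2]
grip_width: 0.604
```

```bash
python3 -m jog '[[1,0.04,-0.01,0.2,0],[1,0.1,-0.02,0.4,0],[1,0.18,-0.04,0.6,0],[1,0.18,-0.04,0.6,0]]'; python3 - <<'E'
from h import *
im,d,P=shoot("scene","s1.png");b=im[150:290,250:400,::-1];cv2.imwrite("pics/s1c.png",cv2.resize(b,(600,560)))
print(sensors.get_obs()["wrist_force"])
E
```

```text
clock: 5.38
tool_pos: [0.435, 0.0325, 0.1115]
orientation: [[-0.001, -0.966, 0.26], [-0.0, 0.26, 0.966], [-1.0, 0.001, -0.0]]
wrist_force: [-0.0, -1.8, -5.9]
grip_width: 0.603
[-0.09400698 -0.55180872 -5.16021861]
```

View pics/s1c.png

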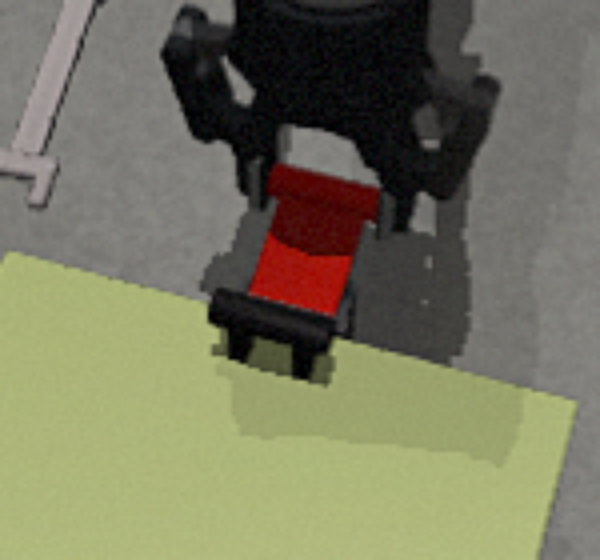

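```bash
cat > ck.py <<'E'
import sys
from h import *
o=sensors.get_obs();p=np.array(o["tool_pos"])-[.4335,.033,.0971];F=-np.array(o["wrist_force"])
u=np.array([.966,-.26,0]);a=np.arcsin((p[2]*1e3+2)/58.03)
t=np.sin(a)*u+np.cos(a)*np.array([0,0,1]);r=-np.cos(a)*u+np.sin(a)*np.array([0,0,1])
print("t%.2f ang %.3f arc %.1f  u %.1f (want %.1f) Ft %.1f Frad %.1f |F| %.1f"%(o["clock"],a,58.03*(a-.0345),p@u*1e3,58-58.03*np.cos(a),F@t,F@r,np.linalg.norm(F)))
sys.exit(int(F@t>float(sys.argv[1]) or np.linalg.norm(F)>15))
E
python3 ck.py 11
J="python3 -m jog"
python3 -m jog '[[1,0.05,-0.01,0.1,0],[1,0.07,-0.02,0.19,0]]' >/dev/null; python3 ck.py 11 && python3 -m jog '[[1,0.05,-0.01,0.09,0],[1,0.05,-0.01,0.09,0]]' >/dev/null && python3 ck.py 11 && python3 -m jog '[[1,0.05,-0.01,0.09,0],[1,0.05,-0.01,0.09,0]]' >/dev/null && python3 ck.py 11 && python3 -m jog '[[1,0.05,-0.01,0.09,0],[1,0.05,-0.01,0.09,0]]' >/dev/null && python3 ck.py 11 && python3 -m jog '[[1,0.05,-0.01,0.09,0],[1,0.05,-0.01,0.09,0]]' >/dev/null && python3 ck.py 11
```

```text
t5.42 ang 0.286 arc 14.6  u 1.6 (want 2.3) Ft 4.9 Frad 1.5 |F| 5.2
t5.67 ang 0.316 arc 16.3  u 2.0 (want 2.8) Ft 8.5 Frad 4.9 |F| 9.8
t5.92 ang 0.331 arc 17.2  u 2.3 (want 3.1) Ft 8.4 Frad 3.4 |F| 9.1
t6.17 ang 0.346 arc 18.1  u 2.6 (want 3.4) Ft 8.2 Frad 3.4 |F| 9.0
t6.42 ang 0.364 arc 19.1  u 2.9 (want 3.8) Ft 8.5 Frad 2.3 |F| 8.8
t6.67 ang 0.381 arc 20.1  u 3.3 (want 4.1) Ft 7.3 Frad 2.7 |F| 7.9
```

```bash

python3 -m jog '[[1,0.05,-0.01,0.09,0],[1,0.05,-0.01,0.09,0]]' >/dev/null; python3 ck.py 12 && python3 -m jog '[[1,0.05,-0.01,0.09,0],[1,0.05,-0.01,0.09,0]]' >/dev/null && python3 ck.py 12 && python3 -m jog '[[1,0.05,-0.01,0.09,0],[1,0.05,-0.01,0.09,0]]' >/dev/null && python3 ck.py 12 && python3 -m jog '[[1,0.05,-0.01,0.09,0],[1,0.05,-0.01,0.09,0]]' >/dev/null && python3 ck.py 12 && python3 -m jog '[[1,0.05,-0.01,0.09,0],[1,0.05,-0.01,0.09,0]]' >/dev/null && python3 ck.py 12 && python3 -m jog '[[1,0.05,-0.01,0.09,0],[1,0.05,-0.01,0.09,0]]' >/dev/null && python3 ck.py 12 && python3 -m jog '[[1,0.06,-0.02,0.08,0],[1,0.06,-0.02,0.08,0]]' >/dev/null && python3 ck.py 12 && python3 -m jog '[[1,0.06,-0.02,0.08,0],[1,0.06,-0.02,0.08,0]]' >/dev/null && python3 ck.py 12
```

```text
t6.92 ang 0.398 arc 21.1  u 3.6 (want 4.5) Ft 8.2 Frad 3.1 |F| 8.9
t7.17 ang 0.416 arc 22.1  u 4.0 (want 4.9) Ft 7.3 Frad 3.0 |F| 7.9
t7.42 ang 0.433 arc 23.1  u 4.5 (want 5.3) Ft 8.4 Frad 3.0 |F| 9.0
t7.67 ang 0.452 arc 24.2  u 4.9 (want 5.8) Ft 6.8 Frad 2.5 |F| 7.3
t7.92 ang 0.470 arc 25.3  u 5.4 (want 6.3) Ft 7.0 Frad 2.4 |F| 7.5
t8.18 ang 0.489 arc 26.4  u 5.9 (want 6.8) Ft 8.1 Frad 3.0 |F| 8.7
t8.43 ang 0.504 arc 27.2  u 6.3 (want 7.2) Ft 8.7 Frad 2.9 |F| 9.3
t8.68 ang 0.521 arc 28.2  u 6.8 (want 7.7) Ft 7.4 Frad 1.9 |F| 7.7
```

```bash

python3 -m jog '[[1,0.06,-0.02,0.085,0],[1,0.06,-0.02,0.085,0]]' >/dev/null; python3 ck.py 12 && python3 -m jog '[[1,0.06,-0.01,0.085,0],[1,0.06,-0.01,0.085,0]]' >/dev/null && python3 ck.py 12 && python3 -m jog '[[1,0.06,-0.02,0.08,0],[1,0.06,-0.02,0.08,0]]' >/dev/null && python3 ck.py 12 && python3 -m jog '[[1,0.06,-0.02,0.08,0],[1,0.06,-0.02,0.08,0]]' >/dev/null && python3 ck.py 12 && python3 -m jog '[[1,0.06,-0.02,0.08,0],[1,0.06,-0.02,0.08,0]]' >/dev/null && python3 ck.py 12 && python3 -m jog '[[1,0.06,-0.02,0.08,0],[1,0.06,-0.02,0.08,0]]' >/dev/null && python3 ck.py 12 && python3 -m jog '[[1,0.07,-0.02,0.08,0],[1,0.07,-0.02,0.08,0]]' >/dev/null && python3 ck.py 12 && python3 -m jog '[[1,0.07,-0.02,0.08,0],[1,0.07,-0.02,0.08,0]]' >/dev/null && python3 ck.py 12 && python3 -m jog '[[1,0.07,-0.02,0.08,0],[1,0.07,-0.02,0.08,0]]' >/dev/null && python3 ck.py 12 && python3 -m jog '[[1,0.07,-0.02,0.075,0],[1,0.07,-0.02,0.075,0]]' >/dev/null && python3 ck.py 12
```

```text
t8.93 ang 0.539 arc 29.3  u 7.3 (want 8.2) Ft 8.3 Frad 1.6 |F| 8.4
t9.18 ang 0.557 arc 30.3  u 7.9 (want 8.8) Ft 7.2 Frad 1.3 |F| 7.4
t9.43 ang 0.575 arc 31.4  u 8.4 (want 9.3) Ft 8.0 Frad 1.2 |F| 8.2
t9.68 ang 0.592 arc 32.4  u 9.0 (want 9.8) Ft 8.4 Frad 1.5 |F| 8.6
t9.93 ang 0.612 arc 33.5  u 9.7 (want 10.5) Ft 7.8 Frad 0.8 |F| 7.8
t10.18 ang 0.630 arc 34.6  u 10.3 (want 11.1) Ft 8.5 Frad 1.7 |F| 8.7
t10.43 ang 0.649 arc 35.7  u 11.0 (want 11.8) Ft 7.5 Frad 1.0 |F| 7.7
t10.68 ang 0.669 arc 36.8  u 11.7 (want 12.5) Ft 8.1 Frad 0.4 |F| 8.3
t10.93 ang 0.688 arc 37.9  u 12.4 (want 13.2) Ft 8.1 Frad 2.0 |F| 8.3
t11.18 ang 0.708 arc 39.1  u 13.2 (want 13.9) Ft 7.7 Frad 1.9 |F| 7.9
```

```bash

python3 -m jog '[[1,0.07,-0.02,0.075,0],[1,0.07,-0.02,0.075,0]]' >/dev/null; python3 ck.py 12 && python3 -m jog '[[1,0.07,-0.02,0.075,0],[1,0.07,-0.02,0.075,0]]' >/dev/null && python3 ck.py 12 && python3 -m jog '[[1,0.07,-0.02,0.07,0],[1,0.07,-0.02,0.07,0]]' >/dev/null && python3 ck.py 12 && python3 -m jog '[[1,0.07,-0.02,0.07,0],[1,0.07,-0.02,0.07,0]]' >/dev/null && python3 ck.py 12 && python3 -m jog '[[1,0.07,-0.02,0.07,0],[1,0.07,-0.02,0.07,0]]' >/dev/null && python3 ck.py 12 && python3 -m jog '[[1,0.07,-0.02,0.07,0],[1,0.07,-0.02,0.07,0]]' >/dev/null && python3 ck.py 12 && python3 -m jog '[[1,0.075,-0.02,0.065,0],[1,0.075,-0.02,0.065,0]]' >/dev/null && python3 ck.py 12 && python3 -m jog '[[1,0.075,-0.02,0.065,0],[1,0.075,-0.02,0.065,0]]' >/dev/null && python3 ck.py 12 && python3 -m jog '[[1,0.08,-0.02,0.06,0],[1,0.08,-0.02,0.06,0]]' >/dev/null && python3 ck.py 12 && python3 -m jog '[[1,0.08,-0.02,0.06,0],[1,0.08,-0.02,0.06,0]]' >/dev/null && python3 ck.py 12
```

```text
t11.43 ang 0.727 arc 40.2  u 13.9 (want 14.6) Ft 7.1 Frad 0.9 |F| 7.1
t11.68 ang 0.747 arc 41.3  u 14.7 (want 15.4) Ft 6.9 Frad 1.0 |F| 7.0
t11.93 ang 0.765 arc 42.4  u 15.5 (want 16.1) Ft 8.0 Frad 1.3 |F| 8.1
t12.18 ang 0.784 arc 43.5  u 16.3 (want 16.9) Ft 7.2 Frad 1.6 |F| 7.4
t12.43 ang 0.803 arc 44.6  u 17.1 (want 17.7) Ft 7.6 Frad 0.5 |F| 7.6
t12.68 ang 0.824 arc 45.8  u 17.9 (want 18.6) Ft 7.4 Frad 1.0 |F| 7.4
t12.93 ang 0.843 arc 46.9  u 18.8 (want 19.4) Ft 7.8 Frad 1.3 |F| 7.9
t13.18 ang 0.864 arc 48.1  u 19.7 (want 20.3) Ft 7.3 Frad 2.1 |F| 7.6
t13.43 ang 0.884 arc 49.3  u 20.6 (want 21.2) Ft 8.8 Frad 0.9 |F| 8.9
t13.68 ang 0.902 arc 50.4  u 21.4 (want 22.0) Ft 7.5 Frad 1.7 |F| 7.7
```

```bash

python3 -m jog '[[1,0.08,-0.02,0.06,0],[1,0.08,-0.02,0.06,0]]' >/dev/null; python3 ck.py 12 && python3 -m jog '[[1,0.08,-0.02,0.06,0],[1,0.08,-0.02,0.06,0]]' >/dev/null && python3 ck.py 12 && python3 -m jog '[[1,0.08,-0.02,0.055,0],[1,0.08,-0.02,0.055,0]]' >/dev/null && python3 ck.py 12 && python3 -m jog '[[1,0.08,-0.02,0.055,0],[1,0.08,-0.02,0.055,0]]' >/dev/null && python3 ck.py 12 && python3 -m jog '[[1,0.08,-0.02,0.055,0],[1,0.08,-0.02,0.055,0]]' >/dev/null && python3 ck.py 12 && python3 -m jog '[[1,0.08,-0.02,0.05,0],[1,0.08,-0.02,0.05,0]]' >/dev/null && python3 ck.py 12 && python3 -m jog '[[1,0.085,-0.02,0.05,0],[1,0.085,-0.02,0.05,0]]' >/dev/null && python3 ck.py 12 && python3 -m jog '[[1,0.085,-0.02,0.05,0],[1,0.085,-0.02,0.05,0]]' >/dev/null && python3 ck.py 12
```

```text
t13.93 ang 0.922 arc 51.5  u 22.3 (want 22.9) Ft 7.7 Frad 1.4 |F| 7.9
t14.18 ang 0.942 arc 52.7  u 23.3 (want 23.9) Ft 7.5 Frad 3.4 |F| 8.2
t14.43 ang 0.960 arc 53.7  u 24.1 (want 24.7) Ft 7.5 Frad 1.4 |F| 7.7
t14.68 ang 0.979 arc 54.8  u 25.0 (want 25.6) Ft 7.5 Frad 2.4 |F| 7.9
t14.93 ang 0.999 arc 56.0  u 25.8 (want 26.6) Ft 6.7 Frad 1.2 |F| 6.9
t15.18 ang 1.016 arc 57.0  u 26.6 (want 27.5) Ft 7.5 Frad 2.9 |F| 8.0
t15.43 ang 1.032 arc 57.9  u 27.4 (want 28.2) Ft 7.5 Frad 2.2 |F| 7.8
t15.68 ang 1.052 arc 59.1  u 28.3 (want 29.2) Ft 7.1 Frad 2.6 |F| 7.6
```

```bash

python3 -m jog '[[1,0.085,-0.02,0.05,0],[1,0.085,-0.02,0.05,0]]' >/dev/null; python3 ck.py 12 && python3 -m jog '[[1,0.085,-0.02,0.05,0],[1,0.085,-0.02,0.05,0]]' >/dev/null && python3 ck.py 12 
python3 - <<'E'
from h import *
im,d,P=shoot("scene","s2.png");b=im[150:290,250:400,::-1];im2,d2,P2=shoot("wrist","w2.png")
cv2.imwrite("pics/s2c.png",np.hstack([cv2.resize(b,(400,400)),cv2.resize(im2[...,::-1],(400,400))]))
E
```

```text
t15.93 ang 1.064 arc 59.7  u 28.9 (want 29.8) Ft 8.3 Frad 2.6 |F| 8.7
t16.18 ang 1.068 arc 60.0  u 29.1 (want 30.0) Ft 8.2 Frad 2.9 |F| 8.7
```

View pics/s2c.png

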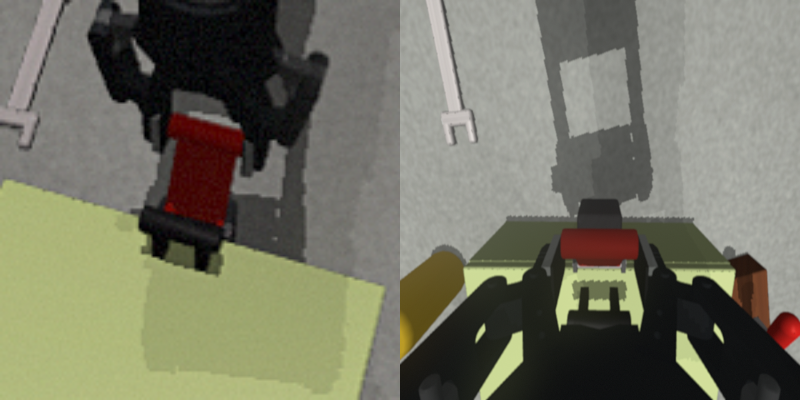

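```bash
python3 ck.py 12
python3 -m jog '[[1,0.085,-0.02,0.05,0],[1,0.085,-0.02,0.05,0],[1,0.085,-0.02,0.05,0]]' >/dev/null; python3 ck.py 12 && python3 -m jog '[[1,0.12,-0.03,0.07,0],[1,0.12,-0.03,0.07,0]]' ; python3 ck.py 12
```

```text
t16.27 ang 1.067 arc 59.9  u 29.0 (want 30.0) Ft 8.1 Frad 3.5 |F| 8.8
t16.65 ang 1.067 arc 59.9  u 29.1 (want 30.0) Ft 8.3 Frad 3.3 |F| 9.0
clock: 16.9
tool_pos: [0.4617, 0.0252, 0.146]
orientation: [[-0.016, -0.966, 0.26], [0.002, 0.26, 0.966], [-1.0, 0.016, -0.002]]
wrist_force: [-6.4, 3.1, -6.1]
grip_width: 0.601
t16.90 ang 1.070 arc 60.1  u 29.2 (want 30.1) Ft 9.1 Frad 2.0 |F| 9.4
```

```bash
python3 -m jog '[[1,0.1,-0.03,0.06,0],[1,0.22,-0.06,0.12,0],[1,0.22,-0.06,0.12,0]]' >/dev/null; python3 ck.py 12
```

```text
t17.27 ang 1.078 arc 60.6  u 29.6 (want 30.6) Ft 9.8 Frad 2.5 |F| 10.1
```

```bash
python3 -m jog '[[1,0.0,0,0,0],[1,0,0,0,0]]' 45 >/dev/null; python3 ck.py 12;  python3 -m jog '[[1,0.1,-0.03,0.06,0],[1,0.18,-0.05,0.1,0],[1,0.18,-0.05,0.1,0]]' >/dev/null; python3 ck.py 12
```

```text
t17.52 ang 1.082 arc 60.8  u 29.6 (want 30.8) Ft 7.5 Frad 2.0 |F| 7.7
t17.90 ang 1.083 arc 60.8  u 29.6 (want 30.8) Ft 9.7 Frad 2.3 |F| 10.0
```

```bash
python3 - <<'E'
from h import *
o=sensors.get_obs();print(o["tool_pos"],o["wrist_force"])
im,d,P=shoot("wrist","w3.png")
for f in("w2.png","w3.png"):
    i=cv2.imread("pics/"+f).astype(int);m=(i[...,2]>80)&(i[...,1]<75)&(i[...,0]<75);m[:,:200]=0;m[:,450:]=0;m[:220]=0;m[340:]=0
    v,u=np.nonzero(m);print(f,len(v),u.mean(),v.mean(),np.percentile(v,[2,98]),np.percentile(u,[1,99]))
E
```

```text
[0.462064   0.02512166 0.14636234] [-7.38088503  1.46313829 -6.56667209]
w2.png 4624 318.17084775086505 295.8659169550173 [278. 317.] [259. 379.]
w3.png 4525 318.14718232044197 295.4503867403315 [277. 317.] [259. 378.]
```

```bash
python3 -m jog '[[1,0.12,-0.03,0.06,0],[1,0.24,-0.07,0.13,0],[1,0.29,-0.08,0.15,0],[1,0.29,-0.08,0.15,0]]' >/dev/null; python3 ck.py 14
```

```text
t18.45 ang 1.089 arc 61.2  u 30.0 (want 31.1) Ft 11.0 Frad 2.4 |F| 11.2
```

```bash
python3 -m jog '[[1,0,0,0,0],[1,0,0,0,0],[0.3,0,0,0,0],[0.2,0,0,0,0],[0,0,0,0,0],[0,0,0,0,0],[0,0,0,1,0],[0,0,0,3,0],[0,0,0,5,0],[0,0,0,7,0],[0,0,0,7,0]]' 30
python3 -m jog '[[0,1.6,-0.4,0,0],[0,3.2,-0.8,0,0],[0,4.9,-1.3,0,0],[0,4.9,-1.3,0,0],[0,4.9,-1.3,0,0]]'
python3 - <<'E'
from h import *
np.set_printoptions(precision=4,suppress=True)
o=sensors.get_obs();print(o["clock"],o["tool_pos"],o["wrist_force"])
im,d,P=shoot("wrist","w4.png");w=cloud(d,P);im=im.astype(int)
R=np.array([[.966,-.26],[.26,.966]]) # rows: chest x, y
q=(w[...,:2]-o["tool_pos"][:2])@R.T*1000
m=(abs(w[...,2]-.1315)<.006)&(abs(q[...,0])<25)&(abs(q[...,1])<34)
p=q[m];print("lid bar",len(p),np.percentile(p,[1,50,99],axis=0),cv2.minAreaRect(p.astype(np.float32)),np.percentile(w[m][:,2],97))
t,dt,Pt=shoot("top","t4.png");wt=cloud(dt,Pt);t=t.astype(int)
m=(t[...,0]>90)&(t[...,1]<70)&(t[...,2]<70)&(wt[...,0]<.53)&(abs(wt[...,1])<.1);p=wt[m];print("red",len(p),p.mean(0) if len(p) else"",np.percentile(p[:,2],[2,50,98]) if len(p) else "")
cv2.imwrite("pics/c4.png",np.hstack([cv2.resize(im.astype(np.uint8)[...,::-1],(400,400)),cv2.resize(t[110:350,190:430,::-1].astype(np.uint8),(400,400))]))
E
```

```text
clock: 19.82
tool_pos: [0.4641, 0.0249, 0.219]
orientation: [[-0.026, -0.965, 0.26], [0.005, 0.26, 0.966], [-1.0, 0.026, -0.002]]
wrist_force: [0.0, -0.1, 0.6]
grip_width: 1.0
clock: 20.45
tool_pos: [0.5127, 0.0119, 0.2181]
orientation: [[-0.028, -0.965, 0.26], [0.005, 0.26, 0.966], [-1.0, 0.028, -0.002]]
wrist_force: [-0.9, 0.1, 0.8]
grip_width: 0.997
20.45 [0.5127 0.0119 0.2181] [-0.891   0.1333  0.806 ]
lid bar 1752 [[ -8.6913 -26.6552]
 [ -2.8327  -1.8027]
 [  6.1287  23.6946]] ((-1.2937579154968262, -1.5334606170654297), (15.390341758728027, 52.011253356933594), 0.04175370931625366) 0.13681260441735962
red 38549 [0.3856 0.025  0.5989] [0.536  0.6053 0.6431]
```

View pics/c4.png

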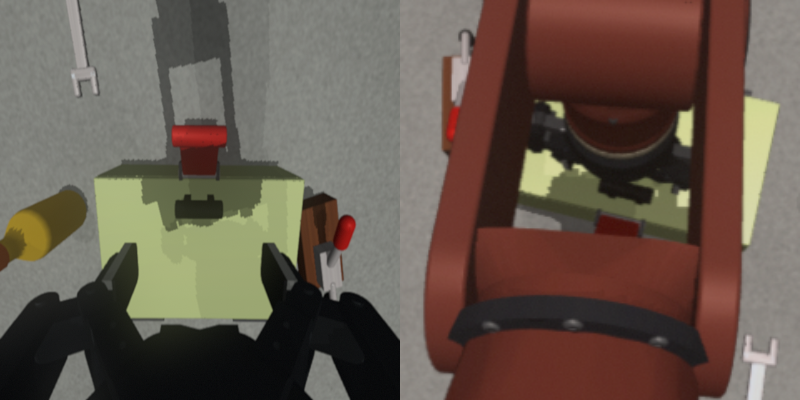

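```bash
python3 -m jog '[[0,-0.17,-0.11,-2.5,0],[0,-0.17,-0.11,-5,0],[0,-0.17,-0.11,-7,0],[0,-0.17,-0.11,-8.5,0],[0,-0.17,-0.11,-9.1,0],[0,-0.17,-0.11,-9.1,0],[0,-0.17,-0.11,-9.1,0]]' 40 
python3 -m jog '[[0.2,0,0,0,0],[0.3,0,0,0,0],[0.4,0,0,0,0],[0.6,0,0,0,0],[1,0,0,0,0],[1,0,0,0,0],[1,0,0,0,0]]' 40
cat > lc.py <<'E'
import sys
from h import *
H=np.array([.637,-.0225,.085]);u=np.array([.966,-.26,0]);z=np.array([0,0,1.])
bar=H-.130*u+.042*z
if len(sys.argv)>1: np.save("off.npy",bar-sensors.get_obs()["tool_pos"])
off=np.load("off.npy");o=sensors.get_obs();F=-np.array(o["wrist_force"])
p=o["tool_pos"]+off-H;a=np.arctan2(p[2],-p@u);th=a-np.arctan2(42,130);r=np.hypot(p[2],p@u)
t=np.sin(a)*u+np.cos(a)*z;rd=-np.cos(a)*u+np.sin(a)*z
print("t%.2f lid %.3f rad, r %.1f (136.6) lat %.1f Ft %.1f Fr %.1f |F| %.1f grip %.2f"%(o["clock"],th,r*1e3,p@[.26,.966,0]*1e3,F@t,F@rd,np.linalg.norm(F),o["grip_width"]),"tool",np.round(o["tool_pos"],4))
for d in np.arange(1,13)*.03:
    b=a+d;g=H-.1366*np.cos(b)*u+.1366*np.sin(b)*z;print("  +%.2f"%d,np.round((g-off-o["tool_pos"])*100,2))
E
python3 lc.py init
```

```text
clock: 21.42
tool_pos: [0.5116, 0.0109, 0.1283]
orientation: [[-0.025, -0.965, 0.26], [0.005, 0.26, 0.966], [-1.0, 0.026, -0.002]]
wrist_force: [-0.1, -0.4, 0.5]
grip_width: 1.005
clock: 22.3
tool_pos: [0.512, 0.0113, 0.1291]
orientation: [[-0.025, -0.965, 0.26], [0.006, 0.26, 0.966], [-1.0, 0.025, -0.001]]
wrist_force: [-0.4, 2.3, 5.8]
grip_width: 0.595
t22.30 lid -0.000 rad, r 136.7 (136.6) lat -0.0 Ft -5.2 Fr -2.7 |F| 6.2 grip 0.60 tool [0.512  0.0113 0.1291]
  +0.03 [ 0.13 -0.03  0.38]
  +0.06 [ 0.27 -0.07  0.77]
  +0.09 [ 0.42 -0.11  1.15]
  +0.12 [ 0.58 -0.16  1.52]
  +0.15 [ 0.75 -0.2   1.89]
  +0.18 [ 0.93 -0.25  2.26]
  +0.21 [ 1.12 -0.3   2.61]
  +0.24 [ 1.32 -0.36  2.97]
  +0.27 [ 1.54 -0.41  3.31]
  +0.30 [ 1.76 -0.47  3.65]
  +0.33 [ 1.99 -0.54  3.98]
  +0.36 [ 2.23 -0.6   4.31]
```

First a small probing lift to feel whether the bolt is clear.

```bash
python3 -m jog '[[1,0.04,-0.01,0.12,0],[1,0.08,-0.02,0.24,0],[1,0.08,-0.02,0.24,0]]' >/dev/null; python3 lc.py|head -1;  python3 -m jog '[[1,0.06,-0.02,0.15,0],[1,0.11,-0.03,0.3,0],[1,0.11,-0.03,0.3,0]]' >/dev/null; python3 lc.py
```

```text
t22.68 lid 0.006 rad, r 136.8 (136.6) lat -0.0 Ft 9.0 Fr 7.4 |F| 11.8 grip 0.59 tool [0.5122 0.0112 0.1299]
t23.05 lid 0.024 rad, r 136.8 (136.6) lat -0.0 Ft 10.0 Fr 8.3 |F| 13.1 grip 0.60 tool [0.513  0.011  0.1322]
  +0.03 [ 0.14 -0.03  0.38]
  +0.06 [ 0.29 -0.07  0.76]
  +0.09 [ 0.45 -0.12  1.14]
  +0.12 [ 0.62 -0.16  1.51]
  +0.15 [ 0.8  -0.21  1.87]
  +0.18 [ 0.99 -0.26  2.23]
  +0.21 [ 1.19 -0.31  2.58]
  +0.24 [ 1.4  -0.37  2.93]
  +0.27 [ 1.62 -0.43  3.27]
  +0.30 [ 1.85 -0.49  3.6 ]
  +0.33 [ 2.09 -0.56  3.93]
  +0.36 [ 2.34 -0.62  4.25]
```

```bash
python3 -m jog '[[1,0.17,-0.04,0.25,0],[1,0.27,-0.07,0.5,0],[1,0.37,-0.09,0.76,0],[1,0.37,-0.09,0.76,0]]' >/dev/null; python3 lc.py
```

```text
t23.55 lid 0.083 rad, r 136.7 (136.6) lat -0.1 Ft 9.6 Fr 4.3 |F| 11.1 grip 0.60 tool [0.5158 0.0102 0.1397]
  +0.03 [ 0.16 -0.04  0.37]
  +0.06 [ 0.33 -0.08  0.74]
  +0.09 [ 0.51 -0.13  1.11]
  +0.12 [ 0.7  -0.18  1.47]
  +0.15 [ 0.9  -0.24  1.82]
  +0.18 [ 1.11 -0.29  2.17]
  +0.21 [ 1.33 -0.35  2.51]
  +0.24 [ 1.56 -0.41  2.84]
  +0.27 [ 1.8  -0.48  3.17]
  +0.30 [ 2.04 -0.54  3.49]
  +0.33 [ 2.3  -0.61  3.8 ]
  +0.36 [ 2.57 -0.69  4.1 ]
```

```bash
python3 -m jog '[[1,0.22,-0.05,0.37,0],[1,0.41,-0.1,0.74,0],[1,0.59,-0.15,1.11,0],[1,0.78,-0.2,1.47,0],[1,0.98,-0.26,1.82,0],[1,0.98,-0.26,1.82,0]]' >/dev/null; python3 lc.py
```

```text
t24.30 lid 0.239 rad, r 136.3 (136.6) lat -0.1 Ft 7.9 Fr 2.4 |F| 8.5 grip 0.60 tool [0.5256 0.0075 0.1585]
  +0.03 [ 0.18 -0.04  0.36]
  +0.06 [ 0.4 -0.1  0.7]
  +0.09 [ 0.63 -0.16  1.03]
  +0.12 [ 0.87 -0.22  1.36]
  +0.15 [ 1.13 -0.29  1.68]
  +0.18 [ 1.39 -0.36  1.99]
  +0.21 [ 1.65 -0.43  2.29]
  +0.24 [ 1.93 -0.51  2.58]
  +0.27 [ 2.22 -0.59  2.86]
  +0.30 [ 2.51 -0.66  3.14]
  +0.33 [ 2.81 -0.75  3.4 ]
  +0.36 [ 3.12 -0.83  3.66]
```

```bash
python3 -m jog '[[1,0.22,-0.05,0.36,0],[1,0.45,-0.11,0.7,0],[1,0.68,-0.17,1.03,0],[1,0.92,-0.23,1.36,0],[1,1.18,-0.3,1.68,0],[1,1.43,-0.37,1.99,0],[1,1.43,-0.37,1.99,0]]' >/dev/null; python3 lc.py
```

```text
t25.18 lid 0.428 rad, r 136.1 (136.6) lat -0.2 Ft 8.1 Fr 9.4 |F| 12.4 grip 0.59 tool [0.5406 0.0034 0.1789]
  +0.03 [ 0.23 -0.04  0.33]
  +0.06 [ 0.51 -0.12  0.62]
  +0.09 [ 0.8 -0.2  0.9]
  +0.12 [ 1.1  -0.28  1.17]
  +0.15 [ 1.4  -0.36  1.44]
  +0.18 [ 1.71 -0.44  1.69]
  +0.21 [ 2.03 -0.53  1.93]
  +0.24 [ 2.36 -0.62  2.17]
  +0.27 [ 2.69 -0.7   2.39]
  +0.30 [ 3.03 -0.8   2.6 ]
  +0.33 [ 3.37 -0.89  2.8 ]
  +0.36 [ 3.72 -0.98  2.99]
```

```bash
sed -i 's/^for d in/rt=r-F@rd*1.2e-4\nfor d in/; s/\.1366\*np/rt*np/g' lc.py; python3 lc.py
```

```text
t25.18 lid 0.428 rad, r 136.1 (136.6) lat -0.2 Ft 8.1 Fr 9.4 |F| 12.4 grip 0.59 tool [0.5406 0.0034 0.1789]
  +0.03 [ 0.35 -0.07  0.22]
  +0.06 [ 0.62 -0.15  0.51]
  +0.09 [ 0.91 -0.23  0.78]
  +0.12 [ 1.2  -0.3   1.05]
  +0.15 [ 1.5  -0.38  1.31]
  +0.18 [ 1.81 -0.47  1.56]
  +0.21 [ 2.12 -0.55  1.8 ]
  +0.24 [ 2.44 -0.64  2.03]
  +0.27 [ 2.77 -0.73  2.25]
  +0.30 [ 3.11 -0.82  2.46]
  +0.33 [ 3.45 -0.91  2.66]
  +0.36 [ 3.79 -1.    2.85]
```

```bash
python3 -m jog '[[1,0.35,-0.07,0.22,0],[1,0.62,-0.15,0.51,0],[1,0.91,-0.23,0.78,0],[1,1.2,-0.3,1.05,0],[1,1.5,-0.38,1.31,0],[1,1.5,-0.38,1.31,0]]' >/dev/null; python3 lc.py
```

```text
t25.93 lid 0.580 rad, r 135.6 (136.6) lat -0.2 Ft 9.4 Fr 3.4 |F| 10.0 grip 0.60 tool [ 0.5554 -0.0006  0.1926]
  +0.03 [ 0.33 -0.07  0.22]
  +0.06 [ 0.65 -0.15  0.46]
  +0.09 [ 0.97 -0.24  0.69]
  +0.12 [ 1.3  -0.33  0.91]
  +0.15 [ 1.64 -0.42  1.12]
  +0.18 [ 1.98 -0.51  1.32]
  +0.21 [ 2.32 -0.6   1.51]
  +0.24 [ 2.68 -0.7   1.68]
  +0.27 [ 3.03 -0.79  1.85]
  +0.30 [ 3.39 -0.89  2.01]
  +0.33 [ 3.76 -0.99  2.15]
  +0.36 [ 4.13 -1.09  2.28]
```

```bash
python3 -m jog '[[1,0.33,-0.07,0.22,0],[1,0.65,-0.15,0.45,0],[1,0.97,-0.24,0.67,0],[1,1.3,-0.33,0.88,0],[1,1.64,-0.42,1.08,0],[1,1.98,-0.51,1.27,0],[1,1.98,-0.51,1.27,0]]' >/dev/null; python3 lc.py
```

```text
t26.80 lid 0.758 rad, r 135.3 (136.6) lat -0.4 Ft 8.6 Fr 4.8 |F| 10.0 grip 0.59 tool [ 0.5749 -0.0061  0.2058]
  +0.03 [ 0.38 -0.06  0.14]
  +0.06 [ 0.73 -0.16  0.32]
  +0.09 [ 1.08 -0.25  0.48]
  +0.12 [ 1.44 -0.35  0.64]
  +0.15 [ 1.81 -0.45  0.78]
  +0.18 [ 2.18 -0.55  0.91]
  +0.21 [ 2.55 -0.65  1.04]
  +0.24 [ 2.93 -0.75  1.15]
  +0.27 [ 3.3  -0.85  1.24]
  +0.30 [ 3.69 -0.95  1.33]
  +0.33 [ 4.07 -1.05  1.4 ]
  +0.36 [ 4.46 -1.16  1.47]
```

```bash
python3 -m jog '[[1,0.38,-0.07,0.13,0],[1,0.73,-0.16,0.3,0],[1,1.08,-0.26,0.45,0],[1,1.44,-0.36,0.6,0],[1,1.81,-0.46,0.73,0],[1,2.18,-0.56,0.85,0],[1,2.18,-0.56,0.85,0]]' >/dev/null; python3 lc.py; python3 -c "
from h import *;print(sensors.get_obs()['orientation'][:,0])"
```

```text
t27.68 lid 0.939 rad, r 135.3 (136.6) lat -0.5 Ft 8.3 Fr 3.6 |F| 9.2 grip 0.59 tool [ 0.5965 -0.012   0.2155]
  +0.03 [ 0.4  -0.05  0.08]
  +0.06 [ 0.77 -0.16  0.19]
  +0.09 [ 1.15 -0.26  0.29]
  +0.12 [ 1.53 -0.36  0.37]
  +0.15 [ 1.92 -0.46  0.45]
  +0.18 [ 2.3  -0.57  0.51]
  +0.21 [ 2.69 -0.67  0.56]
  +0.24 [ 3.08 -0.78  0.6 ]
  +0.27 [ 3.47 -0.88  0.62]
  +0.30 [ 3.86 -0.99  0.64]
  +0.33 [ 4.25 -1.09  0.64]
  +0.36 [ 4.64 -1.2   0.63]
[-0.03179072  0.00429039 -0.99948534]
```

```bash
python3 -m jog '[[1,0.4,-0.08,0.07,0],[1,0.77,-0.17,0.18,0],[1,1.15,-0.27,0.27,0],[1,1.53,-0.37,0.35,0],[1,1.92,-0.47,0.42,0],[1,2.3,-0.58,0.48,0],[1,2.69,-0.68,0.52,0],[1,2.69,-0.68,0.52,0]]' >/dev/null; python3 lc.py
```

```text
t28.68 lid 1.150 rad, r 135.8 (136.6) lat -0.7 Ft 7.7 Fr 3.8 |F| 8.9 grip 0.59 tool [ 0.6233 -0.0194  0.2221]
  +0.03 [ 0.41 -0.04 -0.01]
  +0.06 [ 0.8  -0.15  0.02]
  +0.09 [ 1.19 -0.25  0.03]
  +0.12 [ 1.59 -0.36  0.03]
  +0.15 [ 1.98 -0.47  0.02]
  +0.18 [ 2.37 -0.57 -0.  ]
  +0.21 [ 2.76 -0.68 -0.04]
  +0.24 [ 3.15 -0.78 -0.08]
  +0.27 [ 3.54 -0.89 -0.14]
  +0.30 [ 3.93 -0.99 -0.21]
  +0.33 [ 4.31 -1.09 -0.3 ]
  +0.36 [ 4.69 -1.2  -0.39]
```

```bash
python3 -m jog '[[1,0.41,-0.08,-0.02,0],[1,0.8,-0.18,0,0],[1,1.19,-0.28,0.01,0],[1,1.59,-0.38,0.01,0],[1,1.98,-0.49,0,0],[1,2.37,-0.59,-0.02,0],[1,2.76,-0.7,-0.06,0],[1,2.76,-0.7,-0.06,0]]' >/dev/null; python3 lc.py
```

```text
t29.68 lid 1.363 rad, r 137.1 (136.6) lat -0.8 Ft 5.8 Fr 4.4 |F| 7.7 grip 0.58 tool [ 0.6513 -0.0271  0.2235]
  +0.03 [ 0.41 -0.02 -0.1 ]
  +0.06 [ 0.8  -0.13 -0.16]
  +0.09 [ 1.19 -0.23 -0.24]
  +0.12 [ 1.58 -0.34 -0.32]
  +0.15 [ 1.96 -0.44 -0.42]
  +0.18 [ 2.34 -0.54 -0.53]
  +0.21 [ 2.72 -0.65 -0.65]
  +0.24 [ 3.1  -0.75 -0.78]
  +0.27 [ 3.47 -0.85 -0.93]
  +0.30 [ 3.83 -0.95 -1.08]
  +0.33 [ 4.2  -1.04 -1.25]
  +0.36 [ 4.55 -1.14 -1.43]
```

```bash
python3 -m jog '[[1,0.41,-0.05,-0.12,0],[1,0.8,-0.15,-0.2,0],[1,1.19,-0.25,-0.29,0],[1,1.58,-0.36,-0.38,0],[1,1.96,-0.46,-0.49,0],[1,2.34,-0.56,-0.6,0],[1,2.34,-0.56,-0.6,0]]' >/dev/null; python3 lc.py|head -1
cat > la.py <<'E'
import sys
from h import *
im,d,P=shoot("scene",sys.argv[1]+".png");w=cloud(d,P);i=im.astype(int)
R=np.array([[.966,-.26],[.26,.966]]);q=(w[...,:2]-[.637,-.0225])@R.T
m=(i[...,1]>i[...,2]+25)&(i[...,1]>70)&(w[...,2]>.105)&(w[...,2]<.26)&(abs(q[...,0])<.06)&(abs(q[...,1])<.128)&(i[...,0]<i[...,1]+5)
x,z=q[m][:,0],w[m][:,2]
for _ in range(3):
    c=np.polyfit(z,x,1);k=abs(x-np.polyval(c,z))<.004;x,z=x[k],z[k]
print(len(x),"lid angle",np.pi/2+np.arctan(c[0]),"face x at hinge z",np.polyval(c,.085),"z max",z.max())
cv2.imwrite("pics/"+sys.argv[1]+"c.png",cv2.resize(im[100:400,140:500,::-1],(720,600)))
E
python3 la.py s5
```

```text
t30.55 lid 1.547 rad, r 138.6 (136.6) lat -1.0 Ft 4.0 Fr 4.6 |F| 6.3 grip 0.58 tool [ 0.6755 -0.0338  0.22  ]
3448 lid angle 1.43347687182921 face x at hinge z 0.010255740516194807 z max 0.23770838336856503
```

View pics/s5c.png

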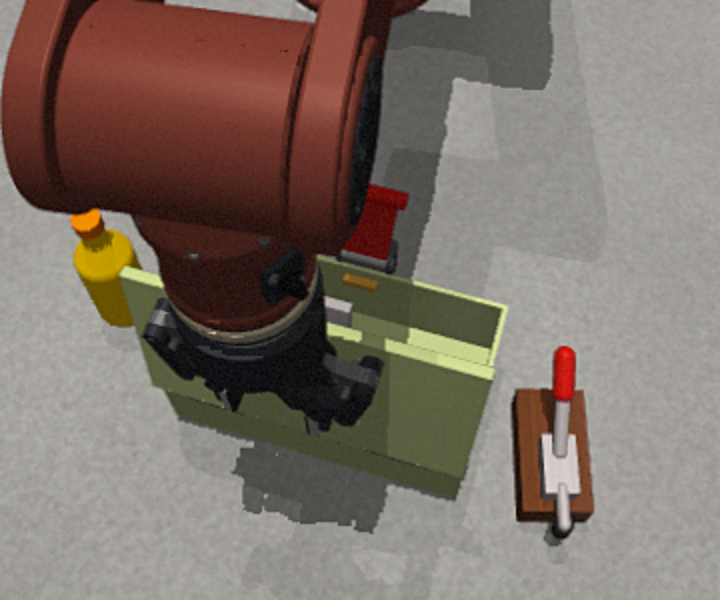

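```bash
python3 - <<'E'
from h import *
o=sensors.get_obs();print(o["orientation"],o["wrist_force"],o["wrist_torque"])
im,d,P=shoot("wrist","w5.png")
w=cloud(d,P);q=(w[...,:2]-[.637,-.0225])@np.array([[.966,-.26],[.26,.966]]).T
i=im.astype(int);m=(abs(q[...,1])<.025)&(w[...,2]>.19)&(w[...,2]<.245)&(abs(q[...,0])<.07)&(i.max(-1)<60)
print(m.sum(),np.percentile(q[m],[2,50,98],axis=0),np.percentile(w[m][:,2],[2,50,98]))
E
```

```text
[[-3.05746910e-02 -9.65346909e-01  2.59172788e-01]
 [-5.88186168e-04  2.59311343e-01  9.65793602e-01]
 [-9.99532312e-01  2.93763991e-02 -8.49616788e-03]] [-6.05774047 -1.24906346 -3.9121457 ] [-0.05341023  0.99736707  0.24116688]
7712 [[-0.00409154 -0.02338411]
 [ 0.02071182  0.00488533]
 [ 0.04570632  0.02415599]] [0.21951651 0.22624575 0.24350842]
```

View pics/w5.png

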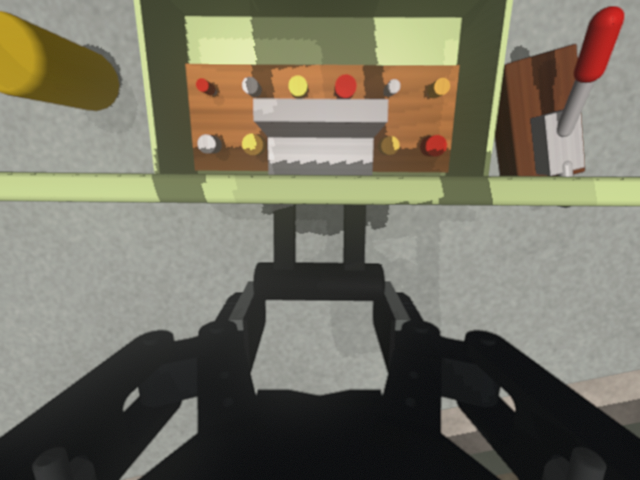

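```bash
python3 -m jog '[[1,0,0,0,0],[0.36,0,0,0,0],[0.3,0,0,0,0],[0.2,0,0,0,0],[0,0,0,0,0],[0,0,0,0,0]]' 40; python3 la.py s6; python3 - <<'E'
from h import *
o=sensors.get_obs()
im,d,P=shoot("wrist","w6.png");i=im.astype(int)
w=cloud(d,P);R=np.array([[.966,-.26],[.26,.966]]);q=(w[...,:2]-[.637,-.0225])@R.T
m=np.zeros((480,640),bool);m[235:320,262:378]=1;m&=(i.max(-1)<70)&(w[...,2]>.2)&(abs(q[...,1])<.026)
print(m.sum(),"u,v",np.percentile(q[m],[2,50,98],axis=0),"z",np.percentile(w[m][:,2],[2,50,98]),"tool uv",(o["tool_pos"][:2]-[.637,-.0225])@R.T,o["tool_pos"])
for a in np.arange(.0,.06,.004):
    k=m&(q[...,0]>=a)&(q[...,0]<a+.004);
    if k.sum()>5: print(round(a,3),k.sum(),np.percentile(q[k][:,1],[2,98]),np.median(w[k][:,2]))
E
```

```text
clock: 31.4
tool_pos: [0.6757, -0.0338, 0.2203]
orientation: [[-0.03, -0.965, 0.259], [-0.001, 0.259, 0.966], [-1.0, 0.029, -0.008]]
wrist_force: [-0.5, 0.2, 0.5]
grip_width: 0.998
3147 lid angle 1.4326360571605123 face x at hinge z 0.010338823325916204 z max 0.23739377686842156
5392 u,v [[ 0.0061625  -0.02252474]
 [ 0.02069912 -0.00072186]
 [ 0.0304297   0.02067585]] z [0.22136646 0.22669558 0.2292239 ] tool uv [ 0.04019051 -0.00083465] [ 0.67557786 -0.0337473   0.22003034]
0.004 304 [-0.0187254   0.01627928] 0.22324141559141708
0.008 415 [-0.01870746  0.01592625] 0.22374050086864694
0.012 407 [-0.01876383  0.01612646] 0.22425263803764178
0.016 1290 [-0.02302274  0.02104159] 0.22468654862167803
0.02 1355 [-0.02254383  0.02068942] 0.22768707027514995
0.024 1054 [-0.0225352   0.02068544] 0.228376933333767
0.028 567 [-0.02290965  0.02111211] 0.22727966487896498
```

```bash
python3 -m jog '[[0,-0.4,0.1,0,0],[0,-0.8,0.22,0,0],[0,-1.2,0.33,0,0],[0,-1.58,0.43,0,0],[0,-1.58,0.43,0,0],[0,-1.58,0.43,0,0]]' 70;  python3 -m jog '[[0.2,0,0,0,0],[0.3,0,0,0,0],[0.4,0,0,0,0],[0.6,0,0,0,0],[1,0,0,0,0],[1,0,0,0,0],[1,0,0,0,0]]' 70; python3 -m jog '[[1,0.3,-0.08,-0.02,0],[1,0.6,-0.16,-0.08,0],[1,0.9,-0.24,-0.15,0],[1,0.9,-0.24,-0.15,0]]'; python3 la.py s7
```

```text
clock: 32.25
tool_pos: [0.6598, -0.0294, 0.22]
orientation: [[-0.03, -0.965, 0.259], [-0.001, 0.259, 0.966], [-1.0, 0.029, -0.008]]
wrist_force: [-0.4, -0.4, -0.6]
grip_width: 1.001
clock: 33.12
tool_pos: [0.6598, -0.0296, 0.2205]
orientation: [[-0.03, -0.965, 0.259], [-0.001, 0.259, 0.966], [-1.0, 0.029, -0.009]]
wrist_force: [-1.1, -1.5, 3.9]
grip_width: 0.588
clock: 33.62
tool_pos: [0.6672, -0.0316, 0.2188]
orientation: [[-0.035, -0.965, 0.259], [0.0, 0.259, 0.966], [-0.999, 0.034, -0.009]]
wrist_force: [-6.4, 0.3, 6.8]
grip_width: 0.587
3037 lid angle 1.490753965384129 face x at hinge z 0.01008805354679958 z max 0.23760863728000703
```

```bash
python3 -m jog '[[1,0.3,-0.08,-0.03,0],[1,0.6,-0.16,-0.08,0],[1,0.95,-0.25,-0.14,0],[1,0.95,-0.25,-0.14,0]]'; python3 la.py s8
```

```text
clock: 34.17
tool_pos: [0.6747, -0.0337, 0.2168]
orientation: [[-0.042, -0.965, 0.261], [0.002, 0.261, 0.965], [-0.999, 0.041, -0.009]]
wrist_force: [-5.2, 1.3, 4.9]
grip_width: 0.59
2111 lid angle 1.5379052439442382 face x at hinge z 0.010642329413427394 z max 0.23867862179737187
```

```bash
python3 -m jog '[[1,0,0,0,0],[0.36,0,0,0,0],[0.3,0,0,0,0],[0.2,0,0,0,0],[0,0,0,0,0],[0,0,0,0,0],[0,0,0,0.5,0],[0,0,0,2,0],[0,0,0,4,0],[0,0,0,6,0],[0,0,0,6,0]]' 40; python3 -m jog '[[0,0,0,3,0],[0,0,0,6,0],[0,0,0,9,0],[0,0,4,10,0],[0,-2,9,10,0],[0,-4,14,10,0],[0,-6,19,10,0],[0,-8,24,10,0],[0,-10,29,10,0],[0,-12,34,10,0],[0,-12,34,10,0]]'; python3 la.py s9; python3 - <<'E'
from h import *
np.set_printoptions(precision=4,suppress=True)
im,d,P=shoot("top","t9.png");w=cloud(d,P);cv2.imwrite("pics/e9.png",np.hstack([cv2.resize(im[110:420,190:500,::-1],(400,400)),cv2.resize(cv2.imread("pics/s9.png")[100:400,140:500],(400,400))]))
for t in("glue","clamp","spanner"):
    for r in finder.look_for("top",t)[:1]: print(t,round(r["score"],2),np.round(r["bbox"]))
i=im.astype(int);m=(i[...,0]>90)&(i[...,1]<70)&(i[...,2]<70)&(w[...,0]>.4)&(w[...,0]<.53)&(abs(w[...,1]-.025)<.05);p=w[m];q=p[:,:2]@[.966,-.26]-np.dot([.637,-.0225],[.966,-.26])
k=np.argmax(p[:,2]);print("paddle",len(p),"top z",np.percentile(p[:,2],98),"front u",q.min()*1e3,"(rest bar front -221)")
E
```

```text
clock: 35.6
tool_pos: [0.6766, -0.0339, 0.2812]
orientation: [[-0.035, -0.965, 0.261], [0.001, 0.261, 0.965], [-0.999, 0.034, -0.008]]
wrist_force: [0.5, 0.4, -0.5]
grip_width: 1.001
clock: 36.98
tool_pos: [0.5545, 0.3095, 0.3807]
orientation: [[-0.036, -0.966, 0.255], [0.001, 0.255, 0.967], [-0.999, 0.035, -0.008]]
wrist_force: [-0.1, -0.1, 0.4]
grip_width: 1.0
1154 lid angle 1.496480467966378 face x at hinge z 0.01390904657164739 z max 0.2379617803801095
glue 0.73 [434. 221. 480. 258.]
clamp 0.91 [217. 127. 251. 206.]
spanner 0.59 [386. 310. 415. 406.]
paddle 641 top z 0.15075667928535902 front u -198.38277311732367 (rest bar front -221)
```

View pics/e9.png

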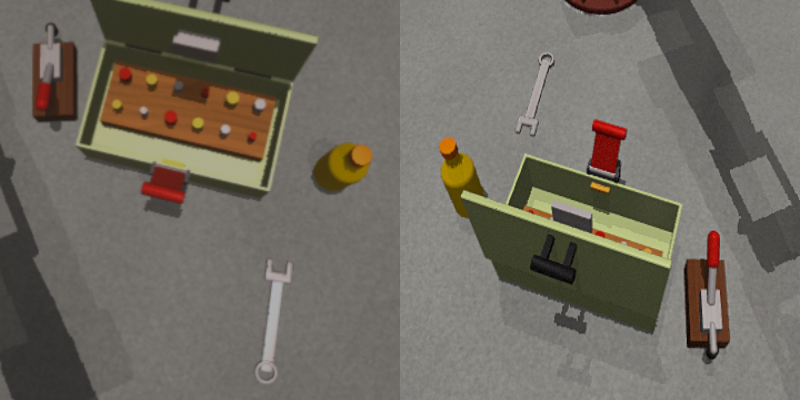

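```bash
python3 - <<'E'
from h import *
R=np.array([[.966,-.26],[.26,.966]])
for n in("scene","top"):
    im,d,P=shoot(n);w=cloud(d,P);q=(w[...,:2]-[.637,-.0225])@R.T
    m=(w[...,2]>.11)&(w[...,2]<.225)&(abs(q[...,0])<.03)&(abs(q[...,1])<.12)&(abs(q[...,1])>.035)
    x,z=q[m][:,0],w[m][:,2]
    for _ in range(6):
        c=np.polyfit(z,x,1);k=abs(x-np.polyval(c,z))<.004;x,z=x[k],z[k]
    print(n,m.sum(),len(x),"angle",np.pi/2+np.arctan(c[0]),np.polyval(c,.085),z.min(),z.max())
E
```

```text
scene 3496 3496 angle 1.5501305696023882 0.009612811063130744 0.11005990700821433 0.2249886686465704
top 2695 2695 angle 1.5407071539537285 -0.00034864129048304887 0.11001939025273266 0.22497094457519995
```

Both cameras put the lid at about 1.545 rad. The paddle is still up and the bystanders haven't moved, so I'm handing it in.

```bash
python3 -c "
from cell import ticket,sensors
print(sensors.get_obs()['wrist_force'],ticket.hand_in(),sensors.get_obs()['clock'])"
```

```text
the job is handed in; nothing more can be done
the job is handed in; nothing more can be done
```

The paddle is up against its stop, the lid stands open by itself, and the job was handed in at about 37 s of the 72 s allowed. No verdict is reported.

- **Paddle:** I lifted it in 1 mm steps until it stalled at about 1.05 rad. A firmer confirming push reached 11 N at the bar and moved it only 0.4 mm, so I took that as the stop. I left it up; in the last picture its bar tops out at about 151 mm and it has not dropped.
- **Lid:** It gave at about 10 N with the bolt clear. The largest total force I read at the lid was about 13 N, at the end of a move. The scene and top cameras gave 1.55 and 1.54 rad after release.
- **Bystanders:** The glue bottle, clamp block and spanner are within a few pixels of where they started. The arm is clear of everything, with the wrist force near zero.

**Checks that disagreed:**
- **Grip slip:** Towards the end of the swing the arm's position implied 1.547 rad, but the camera showed 1.433 because the bar had slid about 16 mm in the pads. I let go, took the bar again with a firmer grip and finished the swing.
- **Lid angle after release:** A first colour-based fit gave 1.496 rad from few points. I discounted it in favour of the two-camera fits.

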